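Make up the grinding kit and the ashing kit from the bench stock

TASK

Make up two kits from the stock standing in the middle of the bench. Grinding kit, in the three-compartment carrier: the mortar standing in the big square compartment, the tall jar standing in the small one beside it, and the pestle lying lengthwise in the long one. Ashing kit, in the two-compartment carrier: the lidded metal tin standing in the big square compartment and the larger of the two crucibles standing in the small one. Set each piece down gently rather than dropping it, and leave the small crucible, the short jar and the glass beaker standing where they are.

Things in the scene. Friction and masses are not known exactly. Their poses are not given: they have to be found in the camera images.
- mortar_mid (a point): Small white porcelain mortar, an open thick-walled bowl with a tiny pouring lip, loose, upright, about 200 g. 45 mm tall; rim 66 mm across, straight-sided over its top 13 mm, narrowing to a foot 52 mm across. This point: on its axis, half-way up (22.5 mm above its underside). z up. All the stock stands in loose rows some 115 to 120 mm apart.
- pestle_mid (a point): White porcelain pestle, loose, lying on its side, about 70 g. 100 mm long, along its x (level); a head 22 mm across at the +x end, a 22 mm knob at the -x end, between them a handle 15 mm thick, even from 30 mm on the -x side of this point to 5 mm on its +x side. This point: half-way along, on its axis, 11 mm above what it lies on. It does not roll.
- jar_mid (a point): The tall jar: white plastic sample jar with a ribbed screw cap (shut), loose, upright, about 60 g. 64 mm tall, 46 mm across the cap (the top 15 mm), body 45 mm across. This point: on its axis, half-way up (32 mm above its underside). z up.
- crucible_mid (a point): The larger crucible: white porcelain, open-topped, loose, upright, about 50 g. 48 mm tall; 45 mm across over its top 11 mm, narrowing to a foot 30 mm across. This point: on its axis, half-way up (24 mm above its underside). z up.
- tin_mid (a point): Lidded steel sample tin, a low round bare-metal can, loose, upright, about 90 g; the lid stays on. 36 mm tall, lid (top 11 mm) 64 mm across, body 62 mm. This point: on its axis, half-way up (18 mm above its underside). z up.
- carrier3: Three-compartment carrier: low grey divided tray, 162 (x) by 158 mm (y), fixed. Origin: centre of its underside, on the bench. Floor 3 mm thick; walls 4 mm thick, tops 12 mm above the bench; 12 mm lips at the y ends. Compartments, centre x, y in its frame and size x by y: big (35, -33), 84 by 84; small (35, 44), 84 by 62; long (-44, 0), 66 by 150 mm.
- carrier2: Two-compartment carrier: low grey divided tray, 92 (x) by 158 mm (y), fixed. Origin: centre of its underside, on the bench. Floor 3 mm thick; walls 4 mm thick, tops 12 mm above the bench; 12 mm lips at the y ends. Compartments, centre x, y in its frame and size x by y: big (0, -33), 84 by 84; small (0, 44), 84 by 62 mm.
- small_crucible_mid (a point): The small crucible, to be left alone: same shape as the larger one, 32 mm tall, 30 mm across the top, loose. This point: on its axis, half-way up (16 mm).
- short_jar_mid (a point): The short jar, to be left alone: same shape as the tall jar, but only 38 mm tall and 36 mm across, loose. This point: on its axis, half-way up (19 mm).
- beaker_mid (a point): Small clear glass beaker, to be left alone: 54 mm tall, 44 mm across the rim, loose. This point: on its axis, half-way up (27 mm).
Things that resemble listed ones, but are neither listed nor needed, are in the scene too. Leave any yellow look-alike of the carrier3 alone. Leave any orange look-alike of the part that bears crucible_mid alone.

How it is judged:
At the end, for the whole second after the job is handed in: All five stand upright (7 deg; pestle flat, along its cell to 23 deg) at rest on their cells' floors (4 mm), off cell centre in x, y at most: mortar 17, 17; jar 21, 11; pestle 25, 28; tin 12, 12; crucible 28, 17 mm. Small crucible, short jar, beaker upright, within 30 mm of their start (x of mortar_mid in the frame of carrier3 between 0.018 and 0.052 m and y of mortar_mid in the frame of carrier3 between -0.05 and -0.016 m and z of mortar_mid in the frame of carrier3 between 0.0215 and 0.0295 m and angle between each of mortar_mid, jar_mid, tin_mid, crucible_mid's own z axis and vertical below 0.12 rad and linear speed of each of mortar, jar, pestle, tin, crucible below 0.02 m/s and angular speed of each of mortar, jar, pestle, tin, crucible below 0.2 rad/s and x of jar_mid in the frame of carrier3 between 0.014 and 0.056 m and y of jar_mid in the frame of carrier3 between 0.033 and 0.055 m and z of jar_mid in the frame of carrier3 between 0.031 and 0.039 m and x of pestle_mid in the frame of carrier3 between -0.069 and -0.019 m and y of pestle_mid in the frame of carrier3 between -0.028 and 0.028 m and z of pestle_mid in the frame of carrier3 between 0.01 and 0.018 m and angle between pestle_mid's own x axis and vertical between 1.45 and 1.69 rad and x of tin_mid in the frame of carrier2 between -0.012 and 0.012 m and y of tin_mid in the frame of carrier2 between -0.045 and -0.021 m and z of tin_mid in the frame of carrier2 between 0.017 and 0.025 m and x of crucible_mid in the frame of carrier2 between -0.028 and 0.028 m and y of crucible_mid in the frame of carrier2 between 0.027 and 0.061 m and z of crucible_mid in the frame of carrier2 between 0.023 and 0.031 m and angle between the x axis of pestle and the y axis of carrier3, either way round below 0.4 rad and distance of each of small_crucible_mid, short_jar_mid, beaker_mid from where it was at the start of the episode below 0.03 m and angle between each of small_crucible_mid, short_jar_mid, beaker_mid's own z axis and vertical below 0.2 rad); the robot touches nothing.
It fails at once if the small crucible, the short jar or the beaker is knocked over or shoved more than 50 mm (distance of any of small_crucible_mid, short_jar_mid, beaker_mid from where it was at the start of the episode above 0.05 m or angle between any of small_crucible_mid, short_jar_mid, beaker_mid's own z axis and vertical above 0.6 rad).
It fails at once if a piece of the kits is dropped (clear of the fingers and faster than 0.7 m/s, a fall of 25 mm) ((contact force between mortar and the fingers below 0.05 N and linear speed of mortar above 0.7 m/s) or (contact force between pestle and the fingers below 0.05 N and linear speed of pestle above 0.7 m/s) or (contact force between jar and the fingers below 0.05 N and linear speed of jar above 0.7 m/s) or (contact force between tin and the fingers below 0.05 N and linear speed of tin above 0.7 m/s) or (contact force between crucible and the fingers below 0.05 N and linear speed of crucible above 0.7 m/s)).
It also fails if it takes over 131 s, if anything falls off the work surface, if the arm or the gripper's body presses on something with over 40 N, if the wrist force passes 120 N, or if a joint passes its speed limit or range.

ROBOT

A 6-joint arm with a two-finger parallel gripper is mounted at the origin on the work surface. World frame = base frame: x ahead of the robot, y to its left, z up, the work surface at z = 0. Lengths are in m, angles in rad, forces in N, time in s.
With the tool pointing down it reaches from about 0.35 to 0.85 m from the base axis. Payload 8.1 kg.
Tool frame: the origin (TCP) lies midway between the tips of the shut fingers; the grasp point (between the pads) lies 19 mm behind it; z points along the fingers, y is the direction in which the jaws open and shut (so a half turn about z gives the same grasp; the last joint's range is limited). The gripper opens to 93 mm and grips with 3 to 60 N. Pads are 15 mm wide; open, the fingers measure 128 mm over their backs; the gripper's body (75 mm by 188 mm) begins 65 mm behind the grasp point.
Start: joints at [1.21, 0.13, 1.488, -0, 1.523, -0.085], TCP at [0.163, 0.577, 0.219] pointing down, gripper open.
Joint ranges: [-2.96, 2.96], [-0.89, 2.26], [0.02, 2.5], [-1.34, 4.48], [0, 2.73], [-2.66, 2.66]. Speed limits (rad/s): [2.39, 2.39, 2.79, 3.14, 3.14, 3.14].

INTERFACE

Orientations are given as a rotation vector (axis times angle).
In Python, from plant import robot gives the robot as it stands. The module is installed in compiled form; this text tells all that it offers.
- The arm moves only by the shell command python3 -m pendant 'ROWS' [FORCE]. ROWS is JSON, a list of rows, each an object with "translation": the shift along the tool's x, y, z in mm, a list of three; "twist": the turn, a rotation vector about the tool's x, y, z in rad, a list of three; "grip": the opening, from -1 (shut) to 1 (fully open). A call has exactly 10 rows; each row shifts and turns the pose as measured when the row begins, along the tool's axes as they then stand; what a row does not reach is not made up. A row lasts 1/10 s, in which the tool goes at most 50 mm and 8.59 degrees, less where a joint would pass 70% of its speed; a pose out of reach is approached as far as the arm can. A call is refused whole if a number of a shift passes 50 or a number of a turn 0.15, either way. A call with a gripper value outside its range is refused whole. The fingers move at their own pace and stop on an object; FORCE is the grip in N (left out, the last holds). Time passes only in rows, so rows that do not move let the fingers close, or fill a call up. It gives the time, the measured TCP pose, the force and the opening at its end, in the units of the state.
- robot.read_state(): the state, without advancing time (a new reading comes with each control period).
- robot.read_camera(name): name is "side" or "top"; returns (picture, depth): 400x640x3 uint8, red, green, blue; 400x640 float32, m along the optical axis (not along the pixel's ray), 0 where there is no reading.
- robot.camera_info(name): a dict with "vertical_fov" (degrees; the focal length in pixels is half the picture's height over the tangent of half this angle, whatever the lens; pixels are square), "cx", "cy" (the principal point, pixels), "cam_to_world" (4x4, takes a point from camera to world coordinates). Camera axes: x right, y up, looking along -z (the intrinsics and any distortion apply to the point x, -y, -z); pixel columns grow to the right and rows downward; lengths in m; the calibration is good to about 2 mm. A picture is of the moment at which its call begins. camera_info takes no time and is no camera call.
- robot.close_job(): hands the job in, once; it reports no verdict.
The state is a dict: "t": time; "q": joint angles; "dq": joint speeds; "joint_torque": joint torques, N m; "tool_pos": TCP position; "orientation": TCP orientation; "force": force on the tool from outside, world axes, zero at the start; "wrist_torque": the same for the moment, N m; "opening": finger opening in m.
Only numpy, scipy, OpenCV 4.12 (cv2) and the standard library are available. Lean on these libraries where they do the work, as an engineer would, in place of code of your own. Each camera call takes 0.05 s, during which the arm holds its last target. There are 200 camera calls.

## Working session

There is one attempt and no reset: what is moved stays moved. The work goes in short steps, Python scripts to look and compute and a shell command to move; the robot and the scene stay as the last step left them, time stands still between calls to the robot, and variables do not carry over. Pictures are saved under pics/ and viewed, about 12 in all and at most 16, crops included, and the job is handed in when it is done.

```bash
mkdir -p pics
cat > h.py <<'E'
import numpy as np, cv2
from plant import robot
def snap(n):
    p,d=robot.read_camera(n); return p,d
def save(n,p): cv2.imwrite('pics/'+n+'.png',p[:,:,::-1])
def cam(n):
    i=robot.camera_info(n); f=200/np.tan(np.radians(i['vertical_fov'])/2)
    return i,f,np.array(i['cam_to_world'])
def plane(n,u,v,z):
    i,f,T=cam(n)
    r=T[:3,:3]@np.array([(u-i['cx'])/f,-(v-i['cy'])/f,-1]); o=T[:3,3]
    return o+r*(z-o[2])/r[2]
def cloud(n,d):
    i,f,T=cam(n)
    v,u=np.mgrid[:400,:640]
    P=np.stack([(u-i['cx'])/f*d,-(v-i['cy'])/f*d,-d],-1)
    return P@T[:3,:3].T+T[:3,3]
E
python3 - <<'E'
from h import *
s=robot.read_state(); print(s)
for n in('top','side'):
    p,d=snap(n); save(n+'0',p); np.savez(n+'0.npz',p=p,d=d); print({k:(np.round(v,4) if k=='cam_to_world' else v) for k,v in robot.camera_info(n).items()},(d>0).mean())
E
```

```text
{'t': 0.0, 'q': array([ 1.20960329e+00,  1.31123253e-01,  1.48925217e+00, -3.46626333e-05,
        1.52300786e+00, -8.53980027e-02]), 'dq': array([-0.00073362,  0.00174047,  0.00047776,  0.00039551,  0.00085205,
        0.00011579]), 'joint_torque': array([ 7.81513045e-04, -5.59864211e+01, -4.91756308e+01,  7.67586543e-02,
        3.58091597e-02, -1.66697678e-04]), 'tool_pos': array([0.16317847, 0.57680223, 0.21762499]), 'orientation': array([-4.31793484e-01, -3.11140997e+00,  2.75460466e-03]), 'force': array([-0.6616668 , -0.56910648,  0.04617999]), 'wrist_torque': array([-0.03611472, -0.00343675,  0.03345114]), 'opening': 0.09306776601324684}
{'vertical_fov': 44.055297401812744, 'cx': 321.3429416549581, 'cy': 199.6909517544171, 'cam_to_world': array([[-0.0269,  0.9814, -0.1901,  0.2896],
       [-0.9996, -0.0242,  0.0165,  0.0029],
       [ 0.0116,  0.1904,  0.9816,  1.1184],
       [ 0.    ,  0.    ,  0.    ,  1.    ]])} 0.99591796875
{'vertical_fov': 51.77458014837374, 'cx': 321.1312252379051, 'cy': 202.57439943533427, 'cam_to_world': array([[ 0.9969,  0.067 , -0.0418,  0.4332],
       [-0.0773,  0.7192, -0.6905, -0.7411],
       [-0.0161,  0.6916,  0.7221,  0.8176],
       [ 0.    ,  0.    ,  0.    ,  1.    ]])} 0.99601953125
```

View pics/top0.png

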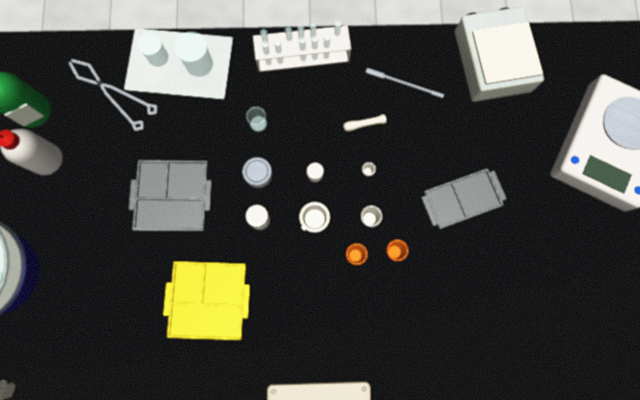

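View pics/side0.png

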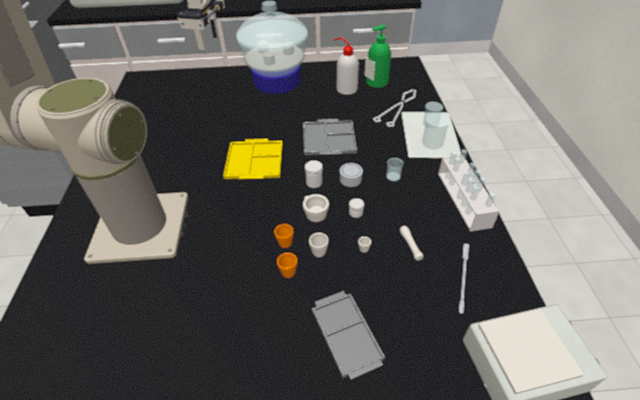

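The top view shows:
- **Tall jar:** (257,216). The other white jar, at (315,171), is smaller, so it is the short one.
- **Larger crucible:** (371,216). The other candidates are (368,169), which is smaller, and two orange ones at (357,254) and (397,250).
- **Mortar, tin, beaker, pestle:** mortar (314,217), tin (257,171), beaker (257,119), pestle (365,123).
- **Carriers:** grey carrier3 (171,195) with its yellow decoy at (205,300), and carrier2 (464,198).

I'll measure these and confirm them in an enlarged crop.

Run:
```python
from h import *
D={n:np.load(n+'0.npz') for n in('top','side')}
C={n:cloud(n,D[n]['d']) for n in D}
for n in C:
    m=(C[n][...,2]<.02)&(C[n][...,2]>-.02)&(C[n][...,0]>.3)&(C[n][...,0]<.6)&(abs(C[n][...,1])<.2); print(n,'bench z',np.median(C[n][...,2][m]))
# objects by blobs in top
names=dict(jar=(257,216,.064),mortar=(314,217,.045),cruc=(371,216,.048),tin=(257,171,.036),sjar=(315,171,.038),scruc=(368,169,.032),beak=(257,119,.054),pestle=(365,123,.022),or1=(357,254,.04),or2=(397,250,.04))
for n in('top','side'):
    P=C[n];
    for k,(u,v,h) in names.items():
        c=plane('top',u,v,h*.7)
        m=(np.hypot(P[...,0]-c[0],P[...,1]-c[1])<(.065 if k=='pestle' else .05))&(P[...,2]>.007)
        q=P[m]; 
        if len(q)<5: print(n,k,len(q)); continue
        t=q[q[:,2]>np.percentile(q[:,2],97)-.008]
        r=cv2.minEnclosingCircle(t[:,:2].astype(np.float32))
        print(n,k,len(q),'top z %.3f'%np.percentile(q[:,2],97),'lo-hi',np.round([t[:,:2].min(0),t[:,:2].max(0)],3).tolist(),'circ',np.round(r[0],4),round(r[1],4))
        if k=='pestle':
            mu=q[:,:2].mean(0);w,V=np.linalg.eigh(np.cov((q[:,:2]-mu).T));print('  axis',V[:,1],mu,cv2.minAreaRect((q[:,:2]*1000).astype(np.float32)))
# carriers
p=D['top']['p'].astype(int)
for n in D:
    p=D[n]['p'].astype(int); P=C[n]
    g=(abs(p[...,0]-p[...,1])<18)&(abs(p[...,2]-p[...,1])<18)&(p.max(-1)>70)&(P[...,2]<.03)&(P[...,2]>-.012)
    for k,(u,v) in dict(c3=(171,195),c2=(464,198)).items():
        c=plane('top',u,v,.006)
        m=g&(np.hypot(P[...,0]-c[0],P[...,1]-c[1])<.13)
        vv,uu=np.nonzero(m); q=np.array([plane(n,a,b,.010) for a,b in zip(uu,vv)])
        (cx,cy),wh,a=cv2.minAreaRect((q[:,:2]*1000).astype(np.float32)); print(n,k,len(q),(cx,cy),wh,a, 'z',np.percentile(P[m][:,2],[5,50,95]))
a=cv2.resize(D['top']['p'][90:280,110:520],None,fx=1.95,fy=1.95,interpolation=cv2.INTER_CUBIC)
save('crop1',a); print(a.shape)
```

```text
top bench z 4.569624523287352e-05
side bench z 0.0002139127932564433
top jar 432 top z 0.067 lo-hi [[0.44, 0.103], [0.486, 0.149]] circ [0.4635 0.1264] 0.0239
top mortar 688 top z 0.047 lo-hi [[0.428, -0.031], [0.493, 0.033]] circ [0.4595 0.0026] 0.0344
top cruc 226 top z 0.050 lo-hi [[0.438, -0.145], [0.481, -0.101]] circ [ 0.4591 -0.1234] 0.0224
top tin 663 top z 0.040 lo-hi [[0.538, 0.098], [0.6, 0.16]] circ [0.569  0.1288] 0.0326
top sjar 236 top z 0.041 lo-hi [[0.549, -0.021], [0.584, 0.015]] circ [ 0.5666 -0.0028] 0.0186
top scruc 99 top z 0.034 lo-hi [[0.556, -0.14], [0.586, -0.111]] circ [ 0.5709 -0.1248] 0.015
top beak 298 top z 0.056 lo-hi [[0.672, 0.107], [0.715, 0.149]] circ [0.6938 0.1287] 0.0219
top pestle 308 top z 0.023 lo-hi [[0.669, -0.17], [0.703, -0.073]] circ [ 0.6864 -0.1216] 0.049
  axis [-0.20823347  0.97807915] [ 0.6848338  -0.11994971] ((689.3113403320312, -125.28528594970703), (67.89460754394531, 93.54232788085938), 48.05136489868164)
top or1 220 top z 0.051 lo-hi [[0.356, -0.109], [0.398, -0.067]] circ [ 0.3766 -0.0881] 0.0221
top or2 235 top z 0.050 lo-hi
[... 779 characters left out ...]
, [0.707, -0.077]] circ [ 0.6888 -0.1258] 0.0495
  axis [-0.20425103  0.97891854] [ 0.68888501 -0.12870236] ((689.6214599609375, -126.02236938476562), (19.451303482055664, 99.1114730834961), 11.27527904510498)
side or1 327 top z 0.049 lo-hi [[0.358, -0.116], [0.402, -0.069]] circ [ 0.3803 -0.0918] 0.0242
side or2 355 top z 0.049 lo-hi [[0.365, -0.203], [0.407, -0.158]] circ [ 0.386  -0.1806] 0.0234Traceback (most recent call last):
  File "<stdin>", line 28, in <module>
  File "h.py", line 10, in plane
    i,f,T=cam(n)
          ~~~^^^
  File "h.py", line 7, in cam
    i=robot.camera_info(n); f=200/np.tan(np.radians(i['vertical_fov'])/2)
ValueError: time passes only in moves, steps and waits
```

```bash
python3 - <<'E'
s=open('h.py').read()
s=s.replace("def cam(n):\n    i=robot.camera_info(n);","import functools\n@functools.lru_cache(None)\ndef cam(n):\n    i=robot.camera_info(n);")
open('h.py','w').write(s)
E
python3 - <<'E'
from h import *
D={n:np.load(n+'0.npz') for n in('top','side')}
for n in D:
    p=D[n]['p'].astype(int); P=cloud(n,D[n]['d'])
    g=(abs(p[...,0]-p[...,1])<18)&(abs(p[...,2]-p[...,1])<18)&(p.max(-1)>70)&(P[...,2]<.03)&(P[...,2]>-.012)
    for k,(u,v) in dict(c3=(171,195),c2=(464,198)).items():
        c=plane('top',u,v,.006)
        m=(g&(np.hypot(P[...,0]-c[0],P[...,1]-c[1])<.13)).astype(np.uint8)
        # opened mask drops the lips
        mo=cv2.morphologyEx(m,cv2.MORPH_OPEN,np.ones((3,3),np.uint8))
        vv,uu=np.nonzero(mo); q=np.array([plane(n,a,b,.010)[:2] for a,b in zip(uu,vv)])*1000
        (cx,cy),wh,a=cv2.minAreaRect(q.astype(np.float32)); print(n,k,len(q),(round(cx,1),round(cy,1)),np.round(wh,1),round(a,1),'mean',q.mean(0).round(1),'z',np.percentile(P[mo>0][:,2],[5,50,95]).round(4))
p=D['top']['p']
a=cv2.resize(p[90:280,110:520],None,fx=1.95,fy=1.95,interpolation=cv2.INTER_CUBIC)
save('crop1',a)
b=np.hstack([cv2.resize(p[150:240,x:x+100],None,fx=4,fy=4,interpolation=cv2.INTER_CUBIC) for x in(120,415)]); save('crop2',b)
E
```

```text
top c3 5337 (524.8, 329.2) [185.2 163. ] 88.5 mean [523.6 329.6] z [-0.0005  0.0036  0.013 ]
top c2 3122 (501.1, -342.1) [ 95.2 185.3] 18.6 mean [ 500.5 -341.7] z [-0.0008  0.0036  0.0133]
side c3 1807 (528.2, 327.8) [191.5 167.7] 87.9 mean [526.9 321.3] z [-0.0002  0.0036  0.0127]
side c2 3734 (503.5, -344.1) [ 96.7 186. ] 18.5 mean [ 504.7 -350.4] z [0.0007 0.0038 0.013 ]
```

View pics/crop1.png

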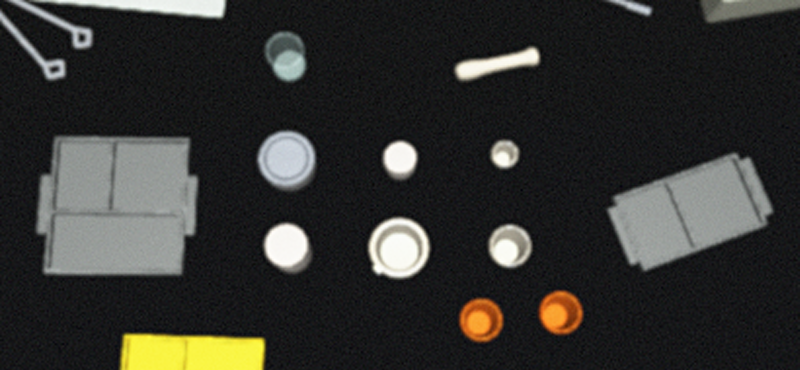

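View pics/crop2.png

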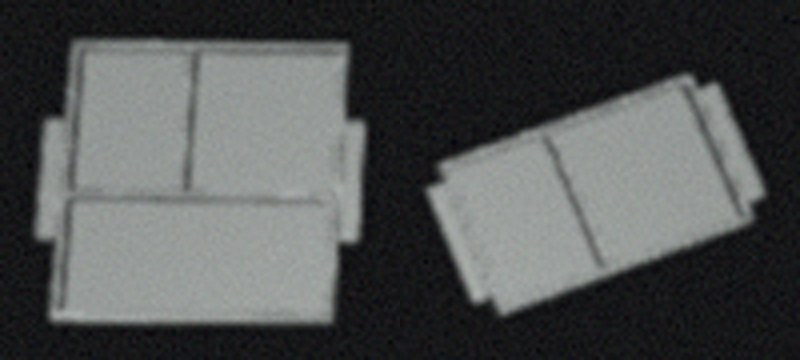

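Crop 1 confirms:
- **Mortar:** (400,247), with its lip.
- **Larger crucible:** (510,246), clearly bigger than the other at (505,154). The orange pair are decoys.
- **Tall jar and tin:** jar (287,246), tin (287,158).

In crop 2, carrier3 has its long cell towards the robot and its small cell on the +y side. Carrier2 also has its small cell on the +y side.

I'll work with the jaws along world x (tool x = +y, tool y = +x).

```bash
cat > st.py <<'E'
from h import *
import sys
from scipy.spatial.transform import Rotation as R
s=robot.read_state(); M=R.from_rotvec(s['orientation']).as_matrix()
print('t',round(s['t'],2),'pos',(s['tool_pos']*1000).round(1),'yaw',np.degrees(np.arctan2(M[1,1],M[0,1])).round(1),'zax',M[:,2].round(3),'open',round(s['opening']*1000,1),'F',s['force'].round(1))
if len(sys.argv)>3: print('shift to go (tool)',(M.T@(np.array(list(map(float,sys.argv[1:4])))-s['tool_pos']*1000)).round(1))
E
python3 -m pendant '[{"translation":[0,0,0],"twist":[0,0,0.144],"grip":1},{"translation":[0,0,0],"twist":[0,0,0.144],"grip":1},{"translation":[0,0,0],"twist":[0,0,0.144],"grip":1},{"translation":[0,0,0],"twist":[0,0,0.144],"grip":1},{"translation":[0,0,0],"twist":[0,0,0.144],"grip":1},{"translation":[0,0,0],"twist":[0,0,0.144],"grip":1},{"translation":[0,0,0],"twist":[0,0,0.144],"grip":1},{"translation":[0,0,0],"twist":[0,0,0.144],"grip":1},{"translation":[0,0,0],"twist":[0,0,0.144],"grip":1},{"translation":[0,0,0],"twist":[0,0,0],"grip":1}]' 20; python3 st.py 461.5 1 150
```

```text
t: 1.1
tool_pos: [0.1619, 0.5735, 0.2112]
orientation: [2.274, 2.159, -0.018]
force: [-0.3, -0.9, 0.6]
opening: 0.0926
t 1.1 pos [161.9 573.5 211.2] yaw -3.0 zax [-0.005 -0.012 -1.   ] open 92.6 F [-0.3 -0.9  0.6]
shift to go (tool) [-555.4  329.2   66.8]
```

```bash
python3 -m pendant '[{"translation":[-40,24,5],"twist":[0,0,-0.05],"grip":1},{"translation":[-40,24,5],"twist":[0,0,0],"grip":1},{"translation":[-40,24,5],"twist":[0,0,0],"grip":1},{"translation":[-40,24,5],"twist":[0,0,0],"grip":1},{"translation":[-40,24,5],"twist":[0,0,0],"grip":1},{"translation":[-40,24,5],"twist":[0,0,0],"grip":1},{"translation":[-40,24,5],"twist":[0,0,0],"grip":1},{"translation":[-40,24,5],"twist":[0,0,0],"grip":1},{"translation":[-40,24,5],"twist":[0,0,0],"grip":1},{"translation":[-40,24,5],"twist":[0,0,0],"grip":1}]' 20; python3 st.py 461.5 1 120
```

```text
t: 2.1
tool_pos: [0.4125, 0.1667, 0.1601]
orientation: [2.148, 2.285, -0.021]
force: [0.3, 1.5, -0.5]
opening: 0.0933
t 2.1 pos [412.5 166.7 160.1] yaw 3.5 zax [-0.005 -0.014 -1.   ] open 93.3 F [ 0.3  1.5 -0.5]
shift to go (tool) [-167.9   38.9   42.1]
```

```bash
python3 -m pendant '[{"translation":[-34,7,0],"twist":[-0.005,0.014,0.05],"grip":1},{"translation":[-34,7,0],"twist":[0,0,0],"grip":1},{"translation":[-34,7,0],"twist":[0,0,0],"grip":1},{"translation":[-30,7,0],"twist":[0,0,0],"grip":1},{"translation":[-20,5,0],"twist":[0,0,0],"grip":1},{"translation":[-10,3,10],"twist":[0,0,0],"grip":1},{"translation":[-5,2,10],"twist":[0,0,0],"grip":1},{"translation":[0,0,10],"twist":[0,0,0],"grip":1},{"translation":[0,0,5],"twist":[0,0,0],"grip":1},{"translation":[0,0,0],"twist":[0,0,0],"grip":1}]' 20; python3 st.py 461.5 1 19
```

```text
t: 3.1
tool_pos: [0.4557, -0.0096, 0.1191]
orientation: [-2.175, -2.261, 0.004]
force: [-0.2, 0.2, 0.5]
opening: 0.0931
t 3.1 pos [455.7  -9.6 119.1] yaw 2.2 zax [-0.005  0.001 -1.   ] open 93.1 F [-0.2  0.2  0.5]
shift to go (tool) [ 10.2   6.7 100.1]
```

```bash
python3 -m pendant '[{"translation":[6,4,0],"twist":[0,0,0.03],"grip":1},{"translation":[4,3,10],"twist":[0,0,0],"grip":1},{"translation":[0,0,20],"twist":[0,0,0],"grip":1},{"translation":[0,0,20],"twist":[0,0,0],"grip":1},{"translation":[0,0,20],"twist":[0,0,0],"grip":1},{"translation":[0,0,15],"twist":[0,0,0],"grip":1},{"translation":[0,0,9],"twist":[0,0,0],"grip":1},{"translation":[0,0,4],"twist":[0,0,0],"grip":1},{"translation":[0,0,0],"twist":[0,0,0],"grip":1},{"translation":[0,0,0],"twist":[0,0,0],"grip":1}]' 25; python3 st.py 461.5 1 19
```

```text
t: 4.1
tool_pos: [0.4622, 0.0073, 0.0155]
orientation: [-2.191, -2.246, 0.002]
force: [-0.9, -0.2, 0.1]
opening: 0.0929
t 4.1 pos [462.2   7.3  15.5] yaw 1.4 zax [-0.004  0.002 -1.   ] open 92.9 F [-0.9 -0.2  0.1]
shift to go (tool) [-6.3 -0.9 -3.5]
```

```bash
python3 -m pendant '[{"translation":[-6,0,-3],"twist":[0,0,0],"grip":1},{"translation":[0,0,0],"twist":[0,0,0],"grip":1},{"translation":[0,0,0],"twist":[0,0,0],"grip":-0.2},{"translation":[0,0,0],"twist":[0,0,0],"grip":-0.2},{"translation":[0,0,0],"twist":[0,0,0],"grip":-0.2},{"translation":[0,0,0],"twist":[0,0,0],"grip":-0.2},{"translation":[0,0,0],"twist":[0,0,0],"grip":-0.2},{"translation":[0,0,0],"twist":[0,0,0],"grip":-0.2},{"translation":[0,0,0],"twist":[0,0,0],"grip":-0.2},{"translation":[0,0,0],"twist":[0,0,0],"grip":-0.2}]' 25; python3 st.py 461.5 1 19
```

```text
t: 5.1
tool_pos: [0.4648, 0.0002, 0.0217]
orientation: [2.194, 2.248, 0.003]
force: [-0.2, -0.5, 0.7]
opening: 0.065
t 5.1 pos [4.648e+02 2.000e-01 2.170e+01] yaw 1.4 zax [ 0.001  0.001 -1.   ] open 65.0 F [-0.2 -0.5  0.7]
shift to go (tool) [ 0.8 -3.3  2.7]
```

```bash
python3 -m pendant '[{"translation":[0,0,-8],"twist":[0,0,0],"grip":-0.2},{"translation":[0,0,-20],"twist":[0,0,0],"grip":-0.2},{"translation":[0,0,-30],"twist":[0,0,0],"grip":-0.2},{"translation":[0,0,-30],"twist":[0,0,0],"grip":-0.2},{"translation":[10,3,-20],"twist":[0,0,0],"grip":-0.2},{"translation":[25,8,0],"twist":[0,0,0],"grip":-0.2},{"translation":[30,10,0],"twist":[0,0,0],"grip":-0.2},{"translation":[30,10,0],"twist":[0,0,0],"grip":-0.2},{"translation":[30,10,0],"twist":[0,0,0],"grip":-0.2},{"translation":[30,10,0],"twist":[0,0,0],"grip":-0.2}]' 25; python3 st.py 560 294 120
```

```text
t: 6.1
tool_pos: [0.5108, 0.1588, 0.1368]
orientation: [-2.2, -2.24, -0.0]
force: [0.2, -1.2, -3.1]
opening: 0.0651
t 6.1 pos [510.8 158.8 136.8] yaw 1.0 zax [-0.001  0.002 -1.   ] open 65.1 F [ 0.2 -1.2 -3.1]
shift to go (tool) [134.2  51.7  16.9]
```

```bash
python3 -m pendant '[{"translation":[30,11,0],"twist":[0,0,0],"grip":-0.2},{"translation":[28,11,0],"twist":[0,0,0],"grip":-0.2},{"translation":[25,10,0],"twist":[0,0,0],"grip":-0.2},{"translation":[20,8,0],"twist":[0,0,0],"grip":-0.2},{"translation":[12,5,4],"twist":[0,0,0],"grip":-0.2},{"translation":[6,2,8],"twist":[0,0,0],"grip":-0.2},{"translation":[0,0,10],"twist":[0,0,0],"grip":-0.2},{"translation":[0,0,10],"twist":[0,0,0],"grip":-0.2},{"translation":[0,0,5],"twist":[0,0,0],"grip":-0.2},{"translation":[0,0,0],"twist":[0,0,0],"grip":-0.2}]' 25; python3 st.py 560 294 60
```

```text
t: 7.1
tool_pos: [0.5537, 0.2882, 0.0966]
orientation: [-2.193, -2.242, 0.007]
force: [0.0, 0.3, -2.9]
opening: 0.0651
t 7.1 pos [553.7 288.2  96.6] yaw 1.3 zax [-0.007  0.    -1.   ] open 65.1 F [ 0.   0.3 -2.9]
shift to go (tool) [ 5.6  6.6 36.6]
```

```bash
python3 -m pendant '[{"translation":[3,3,10],"twist":[0,0,0],"grip":-0.2},{"translation":[2,3,15],"twist":[0,0,0],"grip":-0.2},{"translation":[0,0,15],"twist":[0,0,0],"grip":-0.2},{"translation":[0,0,12],"twist":[0,0,0],"grip":-0.2},{"translation":[0,0,7],"twist":[0,0,0],"grip":-0.2},{"translation":[0,0,4],"twist":[0,0,0],"grip":-0.2},{"translation":[0,0,2],"twist":[0,0,0],"grip":-0.2},{"translation":[0,0,0],"twist":[0,0,0],"grip":-0.2},{"translation":[0,0,0],"twist":[0,0,0],"grip":-0.2},{"translation":[0,0,0],"twist":[0,0,0],"grip":-0.2}]' 25; python3 st.py 560 294 23
```

```text
t: 8.1
tool_pos: [0.56, 0.2926, 0.0261]
orientation: [-2.195, -2.241, 0.007]
force: [-0.3, -0.2, -3.1]
opening: 0.0652
t 8.1 pos [560.  292.6  26.1] yaw 1.2 zax [-0.006  0.    -1.   ] open 65.2 F [-0.3 -0.2 -3.1]
shift to go (tool) [1.4 0.1 3.1]
```

```bash
python3 -m pendant '[{"translation":[1,0,1],"twist":[0,0,0],"grip":-0.2},{"translation":[0,0,1],"twist":[0,0,0],"grip":-0.2},{"translation":[0,0,1],"twist":[0,0,0],"grip":-0.2},{"translation":[0,0,1],"twist":[0,0,0],"grip":-0.2},{"translation":[0,0,0],"twist":[0,0,0],"grip":-0.2},{"translation":[0,0,0],"twist":[0,0,0],"grip":-0.2},{"translation":[0,0,0],"twist":[0,0,0],"grip":-0.2},{"translation":[0,0,0],"twist":[0,0,0],"grip":-0.2},{"translation":[0,0,0],"twist":[0,0,0],"grip":-0.2},{"translation":[0,0,0],"twist":[0,0,0],"grip":-0.2}]' 25; python3 st.py 560 294 23
```

```text
t: 9.1
tool_pos: [0.5611, 0.2943, 0.0249]
orientation: [-2.196, -2.242, 0.003]
force: [-0.7, 0.3, -0.3]
opening: 0.0653
t 9.1 pos [561.1 294.3  24.9] yaw 1.2 zax [-0.004  0.001 -1.   ] open 65.3 F [-0.7  0.3 -0.3]
shift to go (tool) [-0.3 -1.1  1.9]
```

```bash
python3 -m pendant '[{"translation":[0,0,0],"twist":[0,0,0],"grip":0.9},{"translation":[0,0,0],"twist":[0,0,0],"grip":0.9},{"translation":[0,0,0],"twist":[0,0,0],"grip":0.9},{"translation":[0,0,0],"twist":[0,0,0],"grip":0.9},{"translation":[0,0,-10],"twist":[0,0,0],"grip":0.9},{"translation":[0,0,-25],"twist":[0,0,0],"grip":0.9},{"translation":[0,0,-35],"twist":[0,0,0],"grip":0.9},{"translation":[-15,-8,-30],"twist":[0,0,0],"grip":0.9},{"translation":[-30,-16,-10],"twist":[0,0,0],"grip":0.9},{"translation":[-30,-16,0],"twist":[0,0,0],"grip":0.9}]' 25; python3 st.py 465 125 110
```

```text
t: 10.1
tool_pos: [0.5238, 0.2195, 0.1432]
orientation: [-2.193, -2.247, -0.002]
force: [0.3, -1.2, -0.1]
opening: 0.0885
t 10.1 pos [523.8 219.5 143.2] yaw 1.4 zax [-0.     0.003 -1.   ] open 88.5 F [ 0.3 -1.2 -0.1]
shift to go (tool) [-93.1 -61.   32.9]
```

```bash
python3 -m pendant '[{"translation":[-28,-17,0],"twist":[0,0,0],"grip":0.6},{"translation":[-24,-15,0],"twist":[0,0,0],"grip":0.6},{"translation":[-18,-12,0],"twist":[0,0,0],"grip":0.6},{"translation":[-10,-7,5],"twist":[0,0,0],"grip":0.6},{"translation":[-5,-4,8],"twist":[0,0,0],"grip":0.6},{"translation":[0,0,10],"twist":[0,0,0],"grip":0.6},{"translation":[0,0,5],"twist":[0,0,0],"grip":0.6},{"translation":[0,0,0],"twist":[0,0,0],"grip":0.6},{"translation":[0,0,0],"twist":[0,0,0],"grip":0.6},{"translation":[0,0,0],"twist":[0,0,0],"grip":0.6}]' 25; python3 st.py 465 125 36
```

```text
t: 11.1
tool_pos: [0.4711, 0.1294, 0.1205]
orientation: [2.193, 2.244, 0.016]
force: [0.3, -0.3, 0.3]
opening: 0.0739
t 11.1 pos [471.1 129.4 120.5] yaw 1.3 zax [ 0.01   0.004 -1.   ] open 73.9 F [ 0.3 -0.3  0.3]
shift to go (tool) [-4.6 -7.  84.5]
```

```bash
python3 -m pendant '[{"translation":[-3,-4,8],"twist":[0,0,0],"grip":0.6},{"translation":[-1,-2,15],"twist":[0,0,0],"grip":0.6},{"translation":[0,0,18],"twist":[0,0,0],"grip":0.6},{"translation":[0,0,16],"twist":[0,0,0],"grip":0.6},{"translation":[0,0,12],"twist":[0,0,0],"grip":0.6},{"translation":[0,0,7],"twist":[0,0,0],"grip":0.6},{"translation":[0,0,3],"twist":[0,0,0],"grip":0.6},{"translation":[0,0,0],"twist":[0,0,0],"grip":0.6},{"translation":[0,0,0],"twist":[0,0,0],"grip":0.6},{"translation":[0,0,0],"twist":[0,0,0],"grip":0.6}]' 20; python3 st.py 465 125 36
```

```text
t: 12.1
tool_pos: [0.4667, 0.1259, 0.0387]
orientation: [2.189, 2.245, 0.019]
force: [0.5, 0.2, 0.2]
opening: 0.0742
t 12.1 pos [466.7 125.9  38.7] yaw 1.4 zax [ 0.013  0.005 -1.   ] open 74.2 F [0.5 0.2 0.2]
shift to go (tool) [-0.8 -1.8  2.7]
```

```bash
python3 -m pendant '[{"translation":[-1,-1,2],"twist":[0.012,-0.005,0],"grip":0.6},{"translation":[0,0,0],"twist":[0,0,0],"grip":0.6},{"translation":[0,0,0],"twist":[0,0,0],"grip":-0.4},{"translation":[0,0,0],"twist":[0,0,0],"grip":-0.4},{"translation":[0,0,0],"twist":[0,0,0],"grip":-0.4},{"translation":[0,0,0],"twist":[0,0,0],"grip":-0.4},{"translation":[0,0,0],"twist":[0,0,0],"grip":-0.4},{"translation":[0,0,0],"twist":[0,0,0],"grip":-0.4},{"translation":[0,0,0],"twist":[0,0,0],"grip":-0.4},{"translation":[0,0,0],"twist":[0,0,0],"grip":-0.4}]' 20; python3 st.py 563 371 145
```

```text
t: 13.1
tool_pos: [0.4671, 0.125, 0.0382]
orientation: [2.192, 2.247, 0.003]
force: [-0.1, -0.3, -0.2]
opening: 0.0455
t 13.1 pos [467.1 125.   38.2] yaw 1.4 zax [ 0.003 -0.001 -1.   ] open 45.5 F [-0.1 -0.3 -0.2]
shift to go (tool) [ 243.4  102.3 -106.6]
```

```bash
python3 -m pendant '[{"translation":[0,0,-10],"twist":[0,0,0],"grip":-0.4},{"translation":[0,0,-25],"twist":[0,0,0],"grip":-0.4},{"translation":[0,0,-35],"twist":[0,0,0],"grip":-0.4},{"translation":[10,4,-25],"twist":[0,0,0],"grip":-0.4},{"translation":[25,10,-10],"twist":[0,0,0],"grip":-0.4},{"translation":[32,13,0],"twist":[0,0,0],"grip":-0.4},{"translation":[35,14,0],"twist":[0,0,0],"grip":-0.4},{"translation":[35,14,0],"twist":[0,0,0],"grip":-0.4},{"translation":[28,12,0],"twist":[0,0,0],"grip":-0.4},{"translation":[20,10,0],"twist":[0,0,0],"grip":-0.4}]' 20; python3 st.py 563 371 90;
python3 -m pendant '[{"translation":[20,9,0],"twist":[0,0,0],"grip":-0.4},{"translation":[14,6,0],"twist":[0,0,0],"grip":-0.4},{"translation":[8,3,0],"twist":[0,0,0],"grip":-0.4},{"translation":[4,1,0],"twist":[0,0,0],"grip":-0.4},{"translation":[0,0,5],"twist":[0,0,0],"grip":-0.4},{"translation":[0,0,10],"twist":[0,0,0],"grip":-0.4},{"translation":[0,0,10],"twist":[0,0,0],"grip":-0.4},{"translation":[0,0,5],"twist":[0,0,0],"grip":-0.4},{"translation":[0,0,0],"twist":[0,0,0],"grip":-0.4},{"translation":[0,0,0],"twist":[0,0,0],"grip":-0.4}]' 20; python3 st.py 563 371 41
```

```text
t: 14.1
tool_pos: [0.5414, 0.3166, 0.1548]
orientation: [2.196, 2.241, 0.007]
force: [-0.4, -0.4, -1.1]
opening: 0.0454
t 14.1 pos [541.4 316.6 154.8] yaw 1.2 zax [ 0.006  0.001 -1.   ] open 45.4 F [-0.4 -0.4 -1.1]
shift to go (tool) [53.9 22.3 65. ]
t: 15.1
tool_pos: [0.5592, 0.3648, 0.1233]
orientation: [2.196, 2.242, 0.003]
force: [0.2, 0.2, 0.7]
opening: 0.0454
t 15.1 pos [559.2 364.8 123.3] yaw 1.2 zax [ 0.004 -0.001 -1.   ] open 45.4 F [0.2 0.2 0.7]
shift to go (tool) [ 6.2  3.6 82.3]
```

```bash
python3 -m pendant '[{"translation":[4,2,8],"twist":[0,0,0],"grip":-0.4},{"translation":[2,1,15],"twist":[0,0,0],"grip":-0.4},{"translation":[0,0,18],"twist":[0,0,0],"grip":-0.4},{"translation":[0,0,16],"twist":[0,0,0],"grip":-0.4},{"translation":[0,0,10],"twist":[0,0,0],"grip":-0.4},{"translation":[0,0,6],"twist":[0,0,0],"grip":-0.4},{"translation":[0,0,3],"twist":[0,0,0],"grip":-0.4},{"translation":[0,0,0],"twist":[0,0,0],"grip":-0.4},{"translation":[0,0,0],"twist":[0,0,0],"grip":-0.4},{"translation":[0,0,0],"twist":[0,0,0],"grip":-0.4}]' 20; python3 st.py 563 371 41
```

```text
t: 16.1
tool_pos: [0.5637, 0.3723, 0.0424]
orientation: [2.195, 2.242, 0.007]
force: [0.1, -0.4, -1.1]
opening: 0.0457
t 16.1 pos [563.7 372.3  42.4] yaw 1.2 zax [ 0.006  0.001 -1.   ] open 45.7 F [ 0.1 -0.4 -1.1]
shift to go (tool) [-1.3 -0.8  1.4]
```

```bash
python3 -m pendant '[{"translation":[0,0,1],"twist":[0,0,0],"grip":-0.4},{"translation":[0,0,1],"twist":[0,0,0],"grip":-0.4},{"translation":[0,0,0],"twist":[0,0,0],"grip":-0.4},{"translation":[0,0,0],"twist":[0,0,0],"grip":-0.4},{"translation":[0,0,0],"twist":[0,0,0],"grip":-0.4},{"translation":[0,0,0],"twist":[0,0,0],"grip":-0.4},{"translation":[0,0,0],"twist":[0,0,0],"grip":0.3},{"translation":[0,0,0],"twist":[0,0,0],"grip":0.3},{"translation":[0,0,0],"twist":[0,0,0],"grip":0.3},{"translation":[0,0,0],"twist":[0,0,0],"grip":0.3}]' 20; python3 st.py 563 371 41
python3 -m pendant '[{"translation":[0,0,-10],"twist":[0,0,0],"grip":0.3},{"translation":[0,0,-25],"twist":[0,0,0],"grip":0.3},{"translation":[0,0,-35],"twist":[0,0,0],"grip":0.9},{"translation":[0,0,-30],"twist":[0,0,0],"grip":0.9},{"translation":[-20,0,-10],"twist":[0,0,0],"grip":0.9},{"translation":[-35,0,0],"twist":[0,0,0],"grip":0.9},{"translation":[-40,0,0],"twist":[0,0,0],"grip":0.9},{"translation":[-40,0,0],"twist":[0,0,0],"grip":0.9},{"translation":[-40,0,0],"twist":[0,0,0],"grip":0.9},{"translation":[-30,0,0],"twist":[0,0,0],"grip":0.9}]' 20; python3 st.py 571 127 110
```

```text
t: 17.1
tool_pos: [0.565, 0.3729, 0.0424]
orientation: [2.195, 2.241, 0.012]
force: [0.7, 0.5, -0.1]
opening: 0.0602
t 17.1 pos [565.  372.9  42.4] yaw 1.2 zax [ 0.009  0.002 -1.   ] open 60.2 F [ 0.7  0.5 -0.1]
shift to go (tool) [-1.8 -2.1  1.4]
t: 18.1
tool_pos: [0.5695, 0.1661, 0.1653]
orientation: [2.183, 2.247, 0.025]
force: [0.5, -0.1, 0.0]
opening: 0.0881
t 18.1 pos [569.5 166.1 165.3] yaw 1.6 zax [ 0.017  0.005 -1.   ] open 88.1 F [ 0.5 -0.1  0. ]
shift to go (tool) [-39.4  -0.5  55.1]
```

```bash
python3 -m pendant '[{"translation":[-18,0,5],"twist":[0.016,-0.005,0.02],"grip":0.9},{"translation":[-8,0,12],"twist":[0,0,0],"grip":0.9},{"translation":[-4,0,18],"twist":[0,0,0],"grip":0.9},{"translation":[-1,0,20],"twist":[0,0,0],"grip":0.9},{"translation":[0,0,15],"twist":[0,0,0],"grip":0.9},{"translation":[0,0,8],"twist":[0,0,0],"grip":0.9},{"translation":[0,0,4],"twist":[0,0,0],"grip":0.9},{"translation":[0,0,0],"twist":[0,0,0],"grip":0.9},{"translation":[0,0,0],"twist":[0,0,0],"grip":0.9},{"translation":[0,0,0],"twist":[0,0,0],"grip":0.9}]' 20; python3 st.py 571 127 12
```

```text
t: 19.1
tool_pos: [0.573, 0.1326, 0.0846]
orientation: [2.209, 2.226, 0.012]
force: [0.3, -0.7, 0.1]
opening: 0.0885
t 19.1 pos [573.  132.6  84.6] yaw 0.4 zax [ 0.01   0.002 -1.   ] open 88.5 F [ 0.3 -0.7  0.1]
shift to go (tool) [-5.7 -2.7 72.6]
```

```bash
python3 -m pendant '[{"translation":[-4,-1,8],"twist":[0.010,-0.002,0],"grip":0.9},{"translation":[-1,-1,15],"twist":[0,0,0],"grip":0.9},{"translation":[0,0,16],"twist":[0,0,0],"grip":0.9},{"translation":[0,0,14],"twist":[0,0,0],"grip":0.9},{"translation":[0,0,9],"twist":[0,0,0],"grip":0.9},{"translation":[0,0,5],"twist":[0,0,0],"grip":0.9},{"translation":[0,0,2],"twist":[0,0,0],"grip":0.9},{"translation":[0,0,0],"twist":[0,0,0],"grip":0.9},{"translation":[0,0,0],"twist":[0,0,0],"grip":0.9},{"translation":[0,0,0],"twist":[0,0,0],"grip":0.9}]' 20; python3 st.py 571 127 12
```

```text
t: 20.1
tool_pos: [0.5711, 0.1271, 0.0097]
orientation: [-2.213, -2.229, 0.002]
force: [-0.2, 0.1, 0.2]
opening: 0.0879
t 20.1 pos [571.1 127.1   9.7] yaw 0.4 zax [-0.001 -0.001 -1.   ] open 87.9 F [-0.2  0.1  0.2]
shift to go (tool) [-0.1 -0.1 -2.3]
```

```bash
python3 -m pendant '[{"translation":[0,0,-2],"twist":[0,0,0],"grip":0.9},{"translation":[0,0,0],"twist":[0,0,0],"grip":-0.1},{"translation":[0,0,0],"twist":[0,0,0],"grip":-0.1},{"translation":[0,0,0],"twist":[0,0,0],"grip":-0.1},{"translation":[0,0,0],"twist":[0,0,0],"grip":-0.1},{"translation":[0,0,0],"twist":[0,0,0],"grip":-0.1},{"translation":[0,0,0],"twist":[0,0,0],"grip":-0.1},{"translation":[0,0,0],"twist":[0,0,0],"grip":-0.1},{"translation":[0,0,0],"twist":[0,0,0],"grip":-0.1},{"translation":[0,0,0],"twist":[0,0,0],"grip":-0.1}]' 20; python3 st.py 513 -374 130
```

```text
t: 21.1
tool_pos: [0.5726, 0.1274, 0.0139]
orientation: [2.212, 2.228, 0.003]
force: [0.9, 0.6, 0.8]
opening: 0.0633
t 21.1 pos [572.6 127.4  13.9] yaw 0.4 zax [ 0.003 -0.    -1.   ] open 63.3 F [0.9 0.6 0.8]
shift to go (tool) [-500.9  -63.  -116.2]
```

```bash
python3 -m pendant '[{"translation":[0,0,-10],"twist":[0,0,0],"grip":-0.1},{"translation":[0,0,-25],"twist":[0,0,0],"grip":-0.1},{"translation":[0,0,-35],"twist":[0,0,0],"grip":-0.1},{"translation":[-10,0,-30],"twist":[0,0,0],"grip":-0.1},{"translation":[-25,-4,-12],"twist":[0,0,0],"grip":-0.1},{"translation":[-35,-5,0],"twist":[0,0,0],"grip":-0.1},{"translation":[-40,-5,0],"twist":[0,0,0],"grip":-0.1},{"translation":[-40,-5,0],"twist":[0,0,0],"grip":-0.1},{"translation":[-40,-5,0],"twist":[0,0,0],"grip":-0.1},{"translation":[-40,-5,0],"twist":[0,0,0],"grip":-0.1}]' 20; python3 st.py 513 -374 130
python3 -m pendant '[{"translation":[-40,-5,0],"twist":[0,0,0],"grip":-0.1},{"translation":[-40,-5,0],"twist":[0,0,0],"grip":-0.1},{"translation":[-40,-5,0],"twist":[0,0,0],"grip":-0.1},{"translation":[-40,-5,0],"twist":[0,0,0],"grip":-0.1},{"translation":[-30,-5,0],"twist":[0,0,0],"grip":-0.1},{"translation":[-20,-4,0],"twist":[0,0,0],"grip":-0.1},{"translation":[-12,-2,0],"twist":[0,0,0],"grip":-0.1},{"translation":[-6,0,0],"twist":[0,0,0],"grip":-0.1},{"translation":[0,0,0],"twist":[0,0,0],"grip":-0.1},{"translation":[0,0,0],"twist":[0,0,0],"grip":-0.1}]' 20; python3 st.py 513 -374 60
```

```text
t: 22.1
tool_pos: [0.5452, -0.1055, 0.1374]
orientation: [2.199, 2.236, 0.007]
force: [0.5, 1.6, -0.4]
opening: 0.0632
t 22.1 pos [ 545.2 -105.5  137.4] yaw 1.0 zax [ 0.007 -0.001 -1.   ] open 63.2 F [ 0.5  1.6 -0.4]
shift to go (tool) [-267.9  -36.8    7.3]
t: 23.1
tool_pos: [0.5147, -0.348, 0.1442]
orientation: [2.201, 2.226, 0.008]
force: [-0.1, -0.6, -0.8]
opening: 0.0638
t 23.1 pos [ 514.7 -348.   144.2] yaw 0.7 zax [ 0.011 -0.004 -1.   ] open 63.8 F [-0.1 -0.6 -0.8]
shift to go (tool) [-25.7  -3.   84.3]
```

```bash
python3 -m pendant '[{"translation":[-10,0,5],"twist":[0.010,0.004,0],"grip":-0.1},{"translation":[-8,-1,12],"twist":[0,0,0],"grip":-0.1},{"translation":[-4,-1,18],"twist":[0,0,0],"grip":-0.1},{"translation":[-1,0,18],"twist":[0,0,0],"grip":-0.1},{"translation":[0,0,14],"twist":[0,0,0],"grip":-0.1},{"translation":[0,0,8],"twist":[0,0,0],"grip":-0.1},{"translation":[0,0,4],"twist":[0,0,0],"grip":-0.1},{"translation":[0,0,0],"twist":[0,0,0],"grip":-0.1},{"translation":[0,0,0],"twist":[0,0,0],"grip":-0.1},{"translation":[0,0,0],"twist":[0,0,0],"grip":-0.1}]' 20; python3 st.py 513 -374 20
```

```text
t: 24.1
tool_pos: [0.5146, -0.3699, 0.0588]
orientation: [-2.201, -2.239, -0.001]
force: [0.2, -1.1, -0.3]
opening: 0.0636
t 24.1 pos [ 514.6 -369.9   58.8] yaw 1.0 zax [-0.001  0.002 -1.   ] open 63.6 F [ 0.2 -1.1 -0.3]
shift to go (tool) [-4.1 -1.6 38.8]
```

```bash
python3 -m pendant '[{"translation":[-3,-1,6],"twist":[0,0,0],"grip":-0.1},{"translation":[-1,-1,9],"twist":[0,0,0],"grip":-0.1},{"translation":[0,0,9],"twist":[0,0,0],"grip":-0.1},{"translation":[0,0,6],"twist":[0,0,0],"grip":-0.1},{"translation":[0,0,4],"twist":[0,0,0],"grip":-0.1},{"translation":[0,0,2],"twist":[0,0,0],"grip":-0.1},{"translation":[0,0,1],"twist":[0,0,0],"grip":-0.1},{"translation":[0,0,0],"twist":[0,0,0],"grip":-0.1},{"translation":[0,0,0],"twist":[0,0,0],"grip":-0.1},{"translation":[0,0,0],"twist":[0,0,0],"grip":-0.1}]' 20; python3 st.py 513 -374 17
```

```text
t: 25.1
tool_pos: [0.5134, -0.375, 0.0202]
orientation: [2.202, 2.24, 0.001]
force: [0.0, 0.6, -0.4]
opening: 0.0629
t 25.1 pos [ 513.4 -375.    20.2] yaw 1.0 zax [ 0.001 -0.    -1.   ] open 62.9 F [ 0.   0.6 -0.4]
shift to go (tool) [ 1.  -0.4  3.2]
```

```bash
python3 -m pendant '[{"translation":[0,0,1],"twist":[0,0,0],"grip":-0.1},{"translation":[0,0,1],"twist":[0,0,0],"grip":-0.1},{"translation":[0,0,1],"twist":[0,0,0],"grip":-0.1},{"translation":[0,0,0],"twist":[0,0,0],"grip":-0.1},{"translation":[0,0,0],"twist":[0,0,0],"grip":-0.1},{"translation":[0,0,0],"twist":[0,0,0],"grip":-0.1},{"translation":[0,0,0],"twist":[0,0,0],"grip":0.7},{"translation":[0,0,0],"twist":[0,0,0],"grip":0.7},{"translation":[0,0,0],"twist":[0,0,0],"grip":0.7},{"translation":[0,0,0],"twist":[0,0,0],"grip":0.7}]' 20; python3 st.py 513 -374 17
python3 -m pendant '[{"translation":[0,0,-10],"twist":[0,0,0],"grip":0.7},{"translation":[0,0,-25],"twist":[0,0,0],"grip":0.7},{"translation":[0,0,-35],"twist":[0,0,0],"grip":0.4},{"translation":[10,-2,-25],"twist":[0,0,0],"grip":0.4},{"translation":[25,-5,-10],"twist":[0,0,0],"grip":0.4},{"translation":[38,-8,0],"twist":[0,0,0],"grip":0.4},{"translation":[40,-9,0],"twist":[0,0,0],"grip":0.4},{"translation":[40,-9,0],"twist":[0,0,0],"grip":0.4},{"translation":[30,-6,0],"twist":[0,0,0],"grip":0.4},{"translation":[20,-4,0],"twist":[0,0,0],"grip":0.4}]' 20; python3 st.py 461 -125 90
```

```text
t: 26.1
tool_pos: [0.5141, -0.3757, 0.0182]
orientation: [2.2, 2.238, 0.002]
force: [0.6, -1.3, -0.2]
opening: 0.0789
t 26.1 pos [ 514.1 -375.7   18.2] yaw 1.0 zax [ 0.003 -0.002 -1.   ] open 78.9 F [ 0.6 -1.3 -0.2]
shift to go (tool) [ 1.7 -1.1  1.2]
t: 27.1
tool_pos: [0.4677, -0.1706, 0.1353]
orientation: [2.199, 2.226, 0.005]
force: [-0.2, -0.1, -0.4]
opening: 0.0651
t 27.1 pos [ 467.7 -170.6  135.3] yaw 0.7 zax [ 0.011 -0.006 -1.   ] open 65.1 F [-0.2 -0.1 -0.4]
shift to go (tool) [45.9 -6.7 44.9]
```

```bash
python3 -m pendant '[{"translation":[18,-3,3],"twist":[0.010,0.005,0],"grip":0.4},{"translation":[12,-2,8],"twist":[0,0,0],"grip":0.4},{"translation":[6,-1,12],"twist":[0,0,0],"grip":0.4},{"translation":[3,0,10],"twist":[0,0,0],"grip":0.4},{"translation":[0,0,6],"twist":[0,0,0],"grip":0.4},{"translation":[0,0,3],"twist":[0,0,0],"grip":0.4},{"translation":[0,0,0],"twist":[0,0,0],"grip":0.4},{"translation":[0,0,0],"twist":[0,0,0],"grip":0.4},{"translation":[0,0,0],"twist":[0,0,0],"grip":0.4},{"translation":[0,0,0],"twist":[0,0,0],"grip":0.4}]' 20; python3 st.py 461 -125 23
```

```text
t: 28.1
tool_pos: [0.4616, -0.1305, 0.0922]
orientation: [2.203, 2.232, 0.001]
force: [0.3, -0.1, 0.4]
opening: 0.0653
t 28.1 pos [ 461.6 -130.5   92.2] yaw 0.7 zax [ 0.004 -0.003 -1.   ] open 65.3 F [ 0.3 -0.1  0.4]
shift to go (tool) [ 5.8 -0.8 69.2]
```

```bash
python3 -m pendant '[{"translation":[3,-1,6],"twist":[0,0,0],"grip":0.4},{"translation":[2,0,13],"twist":[0,0,0],"grip":0.4},{"translation":[0,0,16],"twist":[0,0,0],"grip":0.4},{"translation":[0,0,14],"twist":[0,0,0],"grip":0.4},{"translation":[0,0,9],"twist":[0,0,0],"grip":0.4},{"translation":[0,0,5],"twist":[0,0,0],"grip":0.4},{"translation":[0,0,2],"twist":[0,0,0],"grip":0.4},{"translation":[0,0,0],"twist":[0,0,0],"grip":0.4},{"translation":[0,0,0],"twist":[0,0,0],"grip":0.4},{"translation":[0,0,0],"twist":[0,0,0],"grip":0.4}]' 20; python3 st.py 461 -125 23
```

```text
t: 29.1
tool_pos: [0.4611, -0.1248, 0.0227]
orientation: [2.202, 2.231, 0.002]
force: [-0.5, 0.5, -0.9]
opening: 0.0653
t 29.1 pos [ 461.1 -124.8   22.7] yaw 0.7 zax [ 0.006 -0.004 -1.   ] open 65.3 F [-0.5  0.5 -0.9]
shift to go (tool) [-0.2 -0.1 -0.3]
```

```bash
python3 -m pendant '[{"translation":[0,0,0],"twist":[0.006,0.004,0],"grip":-0.4},{"translation":[0,0,0],"twist":[0,0,0],"grip":-0.4},{"translation":[0,0,0],"twist":[0,0,0],"grip":-0.4},{"translation":[0,0,0],"twist":[0,0,0],"grip":-0.4},{"translation":[0,0,0],"twist":[0,0,0],"grip":-0.4},{"translation":[0,0,0],"twist":[0,0,0],"grip":-0.4},{"translation":[0,0,0],"twist":[0,0,0],"grip":-0.4},{"translation":[0,0,0],"twist":[0,0,0],"grip":-0.4},{"translation":[0,0,0],"twist":[0,0,0],"grip":-0.4},{"translation":[0,0,0],"twist":[0,0,0],"grip":-0.4}]' 20; python3 st.py 488 -301 130
```

```text
t: 30.1
tool_pos: [0.4622, -0.1253, 0.024]
orientation: [2.206, 2.235, 0.001]
force: [-0.2, 0.1, -1.3]
opening: 0.0449
t 30.1 pos [ 462.2 -125.3   24. ] yaw 0.7 zax [ 0.002 -0.001 -1.   ] open 44.9 F [-0.2  0.1 -1.3]
shift to go (tool) [-176.1   23.7 -105.8]
```

```bash
python3 -m pendant '[{"translation":[0,0,-10],"twist":[0,0,0],"grip":-0.4},{"translation":[0,0,-25],"twist":[0,0,0],"grip":-0.4},{"translation":[0,0,-30],"twist":[0,0,0],"grip":-0.4},{"translation":[-10,2,-20],"twist":[0,0,0],"grip":-0.4},{"translation":[-25,4,-8],"twist":[0,0,0],"grip":-0.4},{"translation":[-30,5,0],"twist":[0,0,0],"grip":-0.4},{"translation":[-30,4,0],"twist":[0,0,0],"grip":-0.4},{"translation":[-25,3,0],"twist":[0,0,0],"grip":-0.4},{"translation":[-16,2,0],"twist":[0,0,0],"grip":-0.4},{"translation":[-8,1,0],"twist":[0,0,0],"grip":-0.4}]' 20; python3 st.py 488 -301 60
```

```text
t: 31.1
tool_pos: [0.4864, -0.2732, 0.1282]
orientation: [2.199, 2.235, 0.003]
force: [0.7, 0.7, 0.0]
opening: 0.0448
t 31.1 pos [ 486.4 -273.2  128.2] yaw 0.9 zax [ 0.005 -0.003 -1.   ] open 44.8 F [0.7 0.7 0. ]
shift to go (tool) [-27.7   0.8  68.3]
```

Run:
```python
from h import *
p,d=snap('side'); np.savez('side1.npz',p=p,d=d)
a=cv2.resize(p[90:390,210:460],None,fx=2,fy=2,interpolation=cv2.INTER_CUBIC); save('side1',a)
```

```text
(no output)
```

View pics/side1.png

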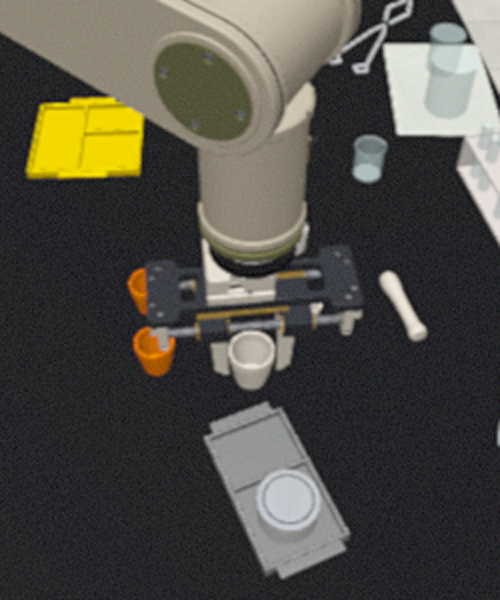

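The side crop shows the tin standing in carrier2's big cell at (290,500). The crucible is held upright at (252,358), and the pestle is undisturbed at (403,305). Next I place the crucible.

```bash
python3 -m pendant '[{"translation":[-10,0,3],"twist":[0.005,0.003,0],"grip":-0.4},{"translation":[-8,0,10],"twist":[0,0,0],"grip":-0.4},{"translation":[-4,0,15],"twist":[0,0,0],"grip":-0.4},{"translation":[-1,0,16],"twist":[0,0,0],"grip":-0.4},{"translation":[0,0,12],"twist":[0,0,0],"grip":-0.4},{"translation":[0,0,7],"twist":[0,0,0],"grip":-0.4},{"translation":[0,0,3],"twist":[0,0,0],"grip":-0.4},{"translation":[0,0,0],"twist":[0,0,0],"grip":-0.4},{"translation":[0,0,0],"twist":[0,0,0],"grip":-0.4},{"translation":[0,0,0],"twist":[0,0,0],"grip":-0.4}]' 20; python3 st.py 488 -301 29
```

```text
t: 32.15
tool_pos: [0.4856, -0.2941, 0.0544]
orientation: [-2.196, -2.239, -0.0]
force: [-0.4, -0.2, -0.5]
opening: 0.0446
t 32.15 pos [ 485.6 -294.1   54.4] yaw 1.1 zax [-0.004  0.004 -1.   ] open 44.6 F [-0.4 -0.2 -0.5]
shift to go (tool) [-7.1  2.4 25.4]
```

```bash
python3 -m pendant '[{"translation":[-5,1,3],"twist":[0,0,0],"grip":-0.4},{"translation":[-2,1,5],"twist":[0,0,0],"grip":-0.4},{"translation":[0,0,6],"twist":[0,0,0],"grip":-0.4},{"translation":[0,0,5],"twist":[0,0,0],"grip":-0.4},{"translation":[0,0,3],"twist":[0,0,0],"grip":-0.4},{"translation":[0,0,2],"twist":[0,0,0],"grip":-0.4},{"translation":[0,0,1],"twist":[0,0,0],"grip":-0.4},{"translation":[0,0,0],"twist":[0,0,0],"grip":-0.4},{"translation":[0,0,0],"twist":[0,0,0],"grip":-0.4},{"translation":[0,0,0],"twist":[0,0,0],"grip":-0.4}]' 20; python3 st.py 488 -301 27
```

```text
t: 33.15
tool_pos: [0.4888, -0.3023, 0.0286]
orientation: [-2.198, -2.241, -0.001]
force: [-0.1, 0.1, -0.8]
opening: 0.0449
t 33.15 pos [ 488.8 -302.3   28.6] yaw 1.1 zax [-0.002  0.002 -1.   ] open 44.9 F [-0.1  0.1 -0.8]
shift to go (tool) [ 1.3 -0.7  1.6]
```

```bash
python3 -m pendant '[{"translation":[0,0,1],"twist":[0,0,0],"grip":-0.4},{"translation":[0,0,1],"twist":[0,0,0],"grip":-0.4},{"translation":[0,0,0],"twist":[0,0,0],"grip":-0.4},{"translation":[0,0,0],"twist":[0,0,0],"grip":-0.4},{"translation":[0,0,0],"twist":[0,0,0],"grip":-0.4},{"translation":[0,0,0],"twist":[0,0,0],"grip":0.4},{"translation":[0,0,0],"twist":[0,0,0],"grip":0.4},{"translation":[0,0,0],"twist":[0,0,0],"grip":0.4},{"translation":[0,0,0],"twist":[0,0,0],"grip":0.4},{"translation":[0,0,0],"twist":[0,0,0],"grip":0.4}]' 20; python3 st.py 488 -301 27
python3 -m pendant '[{"translation":[0,0,-10],"twist":[0,0,0],"grip":0.4},{"translation":[0,0,-25],"twist":[0,0,0],"grip":0.4},{"translation":[0,0,-35],"twist":[0,0,0],"grip":0.4},{"translation":[8,10,-25],"twist":[0,0,0],"grip":0},{"translation":[18,22,-10],"twist":[0,0,0],"grip":0},{"translation":[25,30,0],"twist":[0,0,0],"grip":0},{"translation":[30,30,0],"twist":[0,0,0],"grip":0},{"translation":[30,30,0],"twist":[0,0,0],"grip":0},{"translation":[20,25,0],"twist":[0,0,0],"grip":0},{"translation":[12,15,0],"twist":[0,0,0],"grip":0}]' 20; python3 st.py 687.5 -124 60
```

```text
t: 34.15
tool_pos: [0.4894, -0.3027, 0.0273]
orientation: [-2.199, -2.242, -0.001]
force: [-0.6, -0.2, 0.1]
opening: 0.0649
t 34.15 pos [ 489.4 -302.7   27.3] yaw 1.1 zax [-0.001  0.001 -1.   ] open 64.9 F [-0.6 -0.2  0.1]
shift to go (tool) [ 1.7 -1.3  0.3]
t: 35.15
tool_pos: [0.6541, -0.1547, 0.1462]
orientation: [2.204, 2.232, 0.005]
force: [-0.3, 0.0, -0.2]
opening: 0.0463
t 35.15 pos [ 654.1 -154.7  146.2] yaw 0.7 zax [ 0.006 -0.001 -1.   ] open 46.3 F [-0.3  0.  -0.2]
shift to go (tool) [30.4 33.3 86.3]
```

```bash
python3 -m pendant '[{"translation":[12,14,3],"twist":[0.006,0,-0.1],"grip":0},{"translation":[8,8,8],"twist":[0,0,-0.08],"grip":0},{"translation":[3,3,12],"twist":[0,0,0],"grip":0},{"translation":[0,0,15],"twist":[0,0,0],"grip":0},{"translation":[0,0,15],"twist":[0,0,0],"grip":0},{"translation":[0,0,10],"twist":[0,0,0],"grip":0},{"translation":[0,0,5],"twist":[0,0,0],"grip":0},{"translation":[0,0,2],"twist":[0,0,0],"grip":0},{"translation":[0,0,0],"twist":[0,0,0],"grip":0},{"translation":[0,0,0],"twist":[0,0,0],"grip":0}]' 20; python3 st.py 687.5 -124 4
```

```text
t: 36.15
tool_pos: [0.6787, -0.1288, 0.0738]
orientation: [1.996, 2.424, -0.002]
force: [-0.1, 0.6, 0.2]
opening: 0.0465
t 36.15 pos [ 678.7 -128.8   73.8] yaw 11.0 zax [ 0.    -0.002 -1.   ] open 46.5 F [-0.1  0.6  0.2]
shift to go (tool) [ 3.2  9.6 69.8]
```

```bash
python3 -m pendant '[{"translation":[2,6,5],"twist":[0,0,-0.015],"grip":0},{"translation":[1,3,12],"twist":[0,0,0],"grip":0},{"translation":[0,0,15],"twist":[0,0,0],"grip":0},{"translation":[0,0,14],"twist":[0,0,0],"grip":0},{"translation":[0,0,9],"twist":[0,0,0],"grip":0},{"translation":[0,0,5],"twist":[0,0,0],"grip":0},{"translation":[0,0,2],"twist":[0,0,0],"grip":0},{"translation":[0,0,0],"twist":[0,0,0],"grip":0},{"translation":[0,0,0],"twist":[0,0,0],"grip":0},{"translation":[0,0,0],"twist":[0,0,0],"grip":0}]' 20; python3 st.py 687.5 -124 4
```

```text
t: 37.15
tool_pos: [0.6882, -0.1238, 0.0067]
orientation: [1.976, 2.439, -0.001]
force: [-0.7, -0.1, -0.9]
opening: 0.0465
t 37.15 pos [ 688.2 -123.8    6.7] yaw 12.0 zax [ 0.001 -0.002 -1.   ] open 46.5 F [-0.7 -0.1 -0.9]
shift to go (tool) [-0.  -0.7  2.7]
```

```bash
python3 -m pendant '[{"translation":[0,0,2],"twist":[0,0,0],"grip":0},{"translation":[0,0,0],"twist":[0,0,0],"grip":0},{"translation":[0,0,0],"twist":[0,0,0],"grip":-0.9},{"translation":[0,0,0],"twist":[0,0,0],"grip":-0.9},{"translation":[0,0,0],"twist":[0,0,0],"grip":-0.9},{"translation":[0,0,0],"twist":[0,0,0],"grip":-0.9},{"translation":[0,0,0],"twist":[0,0,0],"grip":-0.9},{"translation":[0,0,0],"twist":[0,0,0],"grip":-0.9},{"translation":[0,0,0],"twist":[0,0,0],"grip":-0.9},{"translation":[0,0,0],"twist":[0,0,0],"grip":-0.9}]' 25; python3 st.py 482.5 330 100
```

```text
t: 38.15
tool_pos: [0.6896, -0.1243, 0.0068]
orientation: [1.974, 2.437, 0.001]
force: [-0.1, 0.7, 0.4]
opening: 0.0148
t 38.15 pos [ 689.6 -124.3    6.8] yaw 12.0 zax [ 0.005 -0.003 -1.   ] open 14.8 F [-0.1  0.7  0.4]
shift to go (tool) [ 487.  -108.   -95.5]
```

```bash
python3 -m pendant '[{"translation":[0,0,-8],"twist":[0,0,0],"grip":-0.9},{"translation":[0,0,-20],"twist":[0,0,0],"grip":-0.9},{"translation":[0,0,-30],"twist":[0,0,0.06],"grip":-0.9},{"translation":[0,0,-30],"twist":[0,0,0.06],"grip":-0.9},{"translation":[8,-4,-25],"twist":[0,0,0.06],"grip":-0.9},{"translation":[20,-9,-10],"twist":[0,0,0.06],"grip":-0.9},{"translation":[30,-14,0],"twist":[0,0,0],"grip":-0.9},{"translation":[38,-17,0],"twist":[0,0,0],"grip":-0.9},{"translation":[40,-18,0],"twist":[0,0,0],"grip":-0.9},{"translation":[40,-18,0],"twist":[0,0,0],"grip":-0.9}]' 25; python3 st.py 482.5 330 100
```

```text
t: 39.15
tool_pos: [0.6133, 0.0535, 0.1385]
orientation: [2.271, 2.159, 0.004]
force: [0.3, 1.4, -0.6]
opening: 0.0148
t 39.15 pos [613.3  53.5 138.5] yaw -2.9 zax [ 0.007 -0.004 -1.   ] open 14.8 F [ 0.3  1.4 -0.6]
shift to go (tool) [ 269.7 -144.8   36.4]
```

```bash
python3 -m pendant '[{"translation":[38,-20,0],"twist":[0.007,0.004,-0.015],"grip":-0.9},{"translation":[38,-20,0],"twist":[0,0,0],"grip":-0.9},{"translation":[38,-20,0],"twist":[0,0,0],"grip":-0.9},{"translation":[38,-20,0],"twist":[0,0,0],"grip":-0.9},{"translation":[35,-19,0],"twist":[0,0,0],"grip":-0.9},{"translation":[28,-15,0],"twist":[0,0,0],"grip":-0.9},{"translation":[18,-10,0],"twist":[0,0,0],"grip":-0.9},{"translation":[10,-5,0],"twist":[0,0,0],"grip":-0.9},{"translation":[4,-2,0],"twist":[0,0,0],"grip":-0.9},{"translation":[0,0,0],"twist":[0,0,0],"grip":-0.9}]' 25; python3 st.py 482.5 330 60
```

```text
t: 40.15
tool_pos: [0.4832, 0.3199, 0.1448]
orientation: [2.252, 2.188, 0.011]
force: [0.5, 0.2, -0.7]
opening: 0.0147
t 40.15 pos [483.2 319.9 144.8] yaw -1.6 zax [ 0.006  0.004 -1.   ] open 14.7 F [ 0.5  0.2 -0.7]
shift to go (tool) [ 9.7 -1.5 84.9]
```

```bash
python3 -m pendant '[{"translation":[5,0,5],"twist":[0.006,-0.004,0],"grip":-0.9},{"translation":[3,0,12],"twist":[0,0,0],"grip":-0.9},{"translation":[1,-1,18],"twist":[0,0,0],"grip":-0.9},{"translation":[0,0,20],"twist":[0,0,0],"grip":-0.9},{"translation":[0,0,17],"twist":[0,0,0],"grip":-0.9},{"translation":[0,0,10],"twist":[0,0,0],"grip":-0.9},{"translation":[0,0,5],"twist":[0,0,0],"grip":-0.9},{"translation":[0,0,2],"twist":[0,0,0],"grip":-0.9},{"translation":[0,0,0],"twist":[0,0,0],"grip":-0.9},{"translation":[0,0,0],"twist":[0,0,0],"grip":-0.9}]' 25; python3 st.py 482.5 330 10
python3 - <<'E'
from h import *
a=[]
for n,(y,x) in dict(side=(90,250),top=(130,100)).items():
    p,d=snap(n); np.savez(n+'2.npz',p=p,d=d); a.append(cv2.resize(p[y:y+110,x:x+130],None,fx=3,fy=3,interpolation=cv2.INTER_CUBIC))
save('both2',np.hstack(a))
E
```

```text
t: 41.15
tool_pos: [0.4861, 0.324, 0.0481]
orientation: [2.262, 2.179, -0.005]
force: [-0.3, -0.0, -0.6]
opening: 0.0147
t 41.15 pos [486.1 324.   48.1] yaw -2.1 zax [-0.002 -0.003 -1.   ] open 14.7 F [-0.3 -0.  -0.6]
shift to go (tool) [ 6.  -3.7 38.1]
```

View pics/both2.png

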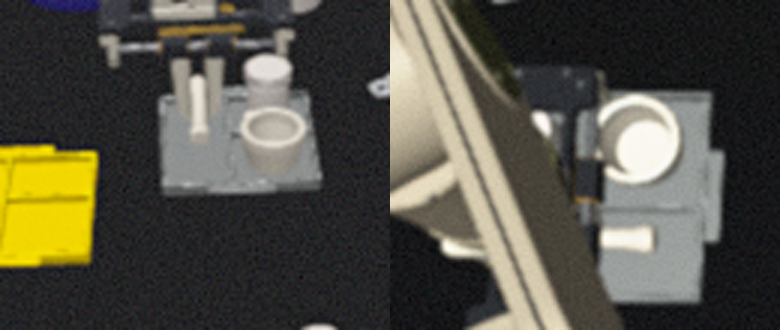

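The two crops show the pestle held level and lengthwise over the long cell (side (200,105), top (625,238)). The mortar (273,138) and jar (268,83) stand in their cells.

```bash
python3 -m pendant '[{"translation":[4,-2,4],"twist":[0,0,0],"grip":-0.9},{"translation":[2,-1,8],"twist":[0,0,0],"grip":-0.9},{"translation":[0,0,8],"twist":[0,0,0],"grip":-0.9},{"translation":[0,0,6],"twist":[0,0,0],"grip":-0.9},{"translation":[0,0,4],"twist":[0,0,0],"grip":-0.9},{"translation":[0,0,3],"twist":[0,0,0],"grip":-0.9},{"translation":[0,0,1],"twist":[0,0,0],"grip":-0.9},{"translation":[0,0,0],"twist":[0,0,0],"grip":-0.9},{"translation":[0,0,0],"twist":[0,0,0],"grip":-0.9},{"translation":[0,0,0],"twist":[0,0,0],"grip":-0.9}]' 25; python3 st.py 482.5 330 9
```

```text
t: 42.25
tool_pos: [0.4836, 0.3313, 0.0123]
orientation: [2.261, 2.179, -0.001]
force: [-0.3, 0.5, -0.9]
opening: 0.0145
t 42.25 pos [483.6 331.3  12.3] yaw -2.1 zax [ 0.    -0.001 -1.   ] open 14.5 F [-0.3  0.5 -0.9]
shift to go (tool) [-1.3 -1.1  3.3]
```

```bash
python3 -m pendant '[{"translation":[-1,-1,1],"twist":[0,0,0],"grip":-0.9},{"translation":[0,0,1],"twist":[0,0,0],"grip":-0.9},{"translation":[0,0,1],"twist":[0,0,0],"grip":-0.9},{"translation":[0,0,0],"twist":[0,0,0],"grip":-0.9},{"translation":[0,0,0],"twist":[0,0,0],"grip":-0.9},{"translation":[0,0,0],"twist":[0,0,0],"grip":-0.9},{"translation":[0,0,0],"twist":[0,0,0],"grip":-0.9},{"translation":[0,0,0],"twist":[0,0,0],"grip":-0.9},{"translation":[0,0,0],"twist":[0,0,0],"grip":-0.9},{"translation":[0,0,0],"twist":[0,0,0],"grip":-0.9}]' 25; python3 st.py 482.5 330 9
```

```text
t: 43.25
tool_pos: [0.4831, 0.3306, 0.01]
orientation: [2.261, 2.179, 0.001]
force: [0.2, -0.5, -1.5]
opening: 0.0147
t 43.25 pos [483.1 330.6  10. ] yaw -2.1 zax [ 0.002 -0.001 -1.   ] open 14.7 F [ 0.2 -0.5 -1.5]
shift to go (tool) [-0.6 -0.6  1. ]
```

```bash
python3 -m pendant '[{"translation":[0,0,1],"twist":[0,0,0],"grip":-0.9},{"translation":[0,0,0],"twist":[0,0,0],"grip":-0.9},{"translation":[0,0,0],"twist":[0,0,0],"grip":-0.9},{"translation":[0,0,0],"twist":[0,0,0],"grip":-0.9},{"translation":[0,0,0],"twist":[0,0,0],"grip":-0.9},{"translation":[0,0,0],"twist":[0,0,0],"grip":-0.48},{"translation":[0,0,0],"twist":[0,0,0],"grip":-0.48},{"translation":[0,0,0],"twist":[0,0,0],"grip":-0.48},{"translation":[0,0,0],"twist":[0,0,0],"grip":-0.48},{"translation":[0,0,0],"twist":[0,0,0],"grip":-0.48}]' 25; python3 st.py 482.5 330 9
python3 -m pendant '[{"translation":[0,0,-5],"twist":[0,0,0],"grip":-0.48},{"translation":[0,0,-10],"twist":[0,0,0],"grip":-0.48},{"translation":[0,0,-25],"twist":[0,0,0],"grip":-0.48},{"translation":[0,0,-35],"twist":[0,0,0],"grip":-0.48},{"translation":[0,0,-40],"twist":[0,0,0],"grip":-0.48},{"translation":[0,0,-40],"twist":[0,0,0],"grip":-0.48},{"translation":[0,-30,-20],"twist":[0,0,0],"grip":-0.48},{"translation":[20,-30,0],"twist":[0,0,0],"grip":-0.48},{"translation":[30,-35,0],"twist":[0,0,0],"grip":-0.48},{"translation":[30,-35,0],"twist":[0,0,0],"grip":-0.48}]' 25
python3 -m pendant '[{"translation":[40,-30,0],"twist":[0,0,0],"grip":-0.48},{"translation":[40,-30,0],"twist":[0,0,0],"grip":-0.48},{"translation":[40,-20,0],"twist":[0,0,0],"grip":-0.48},{"translation":[40,-20,0],"twist":[0,0,0],"grip":-0.48},{"translation":[30,-10,0],"twist":[0,0,0],"grip":-0.48},{"translation":[10,0,0],"twist":[0,0,0],"grip":-0.48},{"translation":[0,0,0],"twist":[0,0,0],"grip":-0.48},{"translation":[0,0,0],"twist":[0,0,0],"grip":-0.48},{"translation":[0,0,0],"twist":[0,0,0],"grip":-0.48},{"translation":[0,0,0],"twist":[0,0,0],"grip":-0.48}]' 25
python3 - <<'E'
from h import *
for n in('side','top'):
    p,d=snap(n); np.savez(n+'3.npz',p=p,d=d); save(n+'3',p)
    P=cloud(n,d)
    for k,(x,y,h,rad) in dict(mortar=(.5605,.2944,.048,.05),jar=(.563,.3714,.067,.04),tin=(.5128,-.3744,.039,.05),cruc=(.4883,-.3014,.051,.04),sjar=(.568,-.0045,.038,.05),scruc=(.572,-.1263,.032,.05),beak=(.6955,.1267,.054,.05)).items():
        m=(np.hypot(P[...,0]-x,P[...,1]-y)<rad)&(abs(P[...,2]-h)<.009)
        q=P[m]
        if len(q)<10: print(n,k,'few',len(q)); continue
        c,r=cv2.minEnclosingCircle(q[:,:2].astype(np.float32)); print(n,k,len(q),'off mm',((np.array(c)-[x,y])*1000).round(1),'r',round(r*1000,1),'top z',np.percentile(q[:,2],[10,97]).round(4))
    m=(abs(P[...,0]-.4825)<.033)&(abs(P[...,1]-.33)<.075)&(P[...,2]>.012)&(P[...,2]<.04)&(p.min(-1)>150)
    q=P[m]
    if len(q)>20:
        r=cv2.minAreaRect((q[:,:2]*1000).astype(np.float32)); print(n,'pestle',len(q),r,'z',np.percentile(q[:,2],[5,50,98]).round(4))
E
```

```text
t: 44.25
tool_pos: [0.4836, 0.3308, 0.0099]
orientation: [2.261, 2.179, 0.002]
force: [-0.3, 0.1, 0.9]
opening: 0.0243
t 44.25 pos [483.6 330.8   9.9] yaw -2.1 zax [ 0.002 -0.    -1.   ] open 24.3 F [-0.3  0.1  0.9]
shift to go (tool) [-0.9 -1.1  0.9]
t: 45.25
tool_pos: [0.3575, 0.415, 0.2012]
orientation: [2.27, 2.168, 0.015]
force: [0.5, 0.7, -0.3]
opening: 0.0243
t: 46.25
tool_pos: [0.2477, 0.6284, 0.2125]
orientation: [-2.266, -2.175, -0.032]
force: [0.6, 0.4, -0.9]
opening: 0.0239
side mortar 157 off mm [ 2.2 -2.5] r 36.1 top z [0.0405 0.0496]
side jar 128 off mm [ 1.5 -0.7] r 26.9 top z [0.06   0.0695]
side tin 809 off mm [ 1. -2.] r 32.6 top z [0.0372 0.0419]
side cruc 161 off mm [ 2.  -2.4] r 23.7 top z [0.0433 0.0533]
side sjar 138 off mm [ 1.  -2.3] r 19.4 top z [0.0327 0.0405]
side scruc 75 off mm [ 1.6 -2.2] r 16.0 top z [0.0241 0.0335]
side beak 82 off mm [ 0.3 -0.8] r 23.7 top z [0.0463 0.0552]
side pestle 99 ((480.8819274902344, 344.165283203125), (42.11357879638672, 128.072509765625), 13.239139556884766) z [0.0162 0.0208 0.0256]
top mortar 284 off mm [-3.5  1. ] r 34.8 top z [0.0421 0.0505]
top jar 367 off mm [-1.7  2.7] r 24.4 top z [0.0634 0.0707]
top tin 640 off mm [-1.7  1.2] r 32.6 top z [0.0358 0.0426]
top cruc 111 off mm [-2.7  1.2] r 23.0 top z [0.0443 0.0539]
top sjar 203 off mm [-1.  2.] r 18.8 top z [0.0343 0.0411]
top scruc 62 off mm [-1.8  1.7] r 15.0 top z [0.0244 0.0343]
top beak 91 off mm [-0.9  1.9] r 21.8 top z [0.0477 0.0564]
top pestle 339 ((493.6958312988281, 325.33758544921875), (111.28459167480469, 45.11618423461914), 88.37092590332031) z [0.0145 0.0206 0.0269]
```

View pics/side3.png

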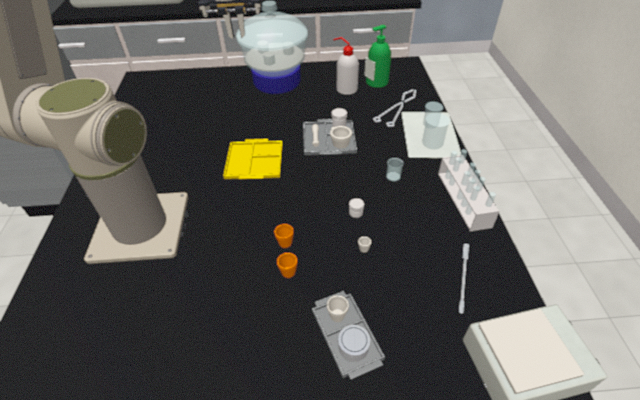

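View pics/top3.png

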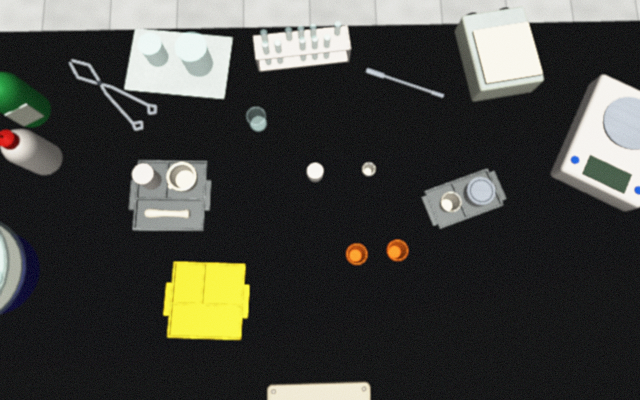

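Both final views show all five pieces seated:
- **Top view:** jar (142,174), mortar (182,177), pestle (166,213) lying lengthwise in its cell, crucible (450,202), tin (481,191).
- **Left alone:** the short jar, small crucible and beaker have not moved (about 2 mm, within the offset between the two cameras). The arm is clear.

I'm handing the job in.

```bash
python3 -c "
from plant import robot
print(robot.close_job()); print(robot.read_state()['t'])"
```

```text
the job is handed in; nothing more can be done
None
the job is handed in; nothing more can be done
```

I filled both kits and handed the job in at about 46 s of robot time; no verdict is reported.

- **Grinding kit (carrier3):** the mortar, tall jar and pestle were each lowered to the cell floor before I let go.
- **Ashing kit (carrier2):** the tin and the larger crucible were placed the same way.
- **Last checks:** in both cameras the mortar, jar, tin and crucible were within about 4 mm of their cell centres, with their tops at the expected height. The small crucible, short jar and beaker had moved no more than about 2 mm. The arm was clear of everything.
- **Disagreements:** the two cameras differ by about 3–4 mm, which is calibration error, so I averaged them. My automatic measurement of the pestle also picked up parts of its neighbours or the tray wall, and the two views disagreed. I judged the pestle from the pictures and the release pose instead: about 1 mm off the cell centre and lengthwise to within about 1°.

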